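Report the specimen cup that was left open

TASK

Call the colleague by pressing the call button all the way down and letting it come up again; then show her the specimen cup that was left open by holding the fingertips two or three centimetres above the middle of its mouth for two seconds, and after that point in the same way, for two seconds, at the loose cap lying on the table that fits it. Only point: do not touch any cup of the row or any loose cap, and do not point at the other cups of the row or at the other loose cap. Leave everything where it is.

Things in the scene. Friction and masses are not known exactly. Their poses are not given: they have to be found in the camera images.
- call (a joint): travel of the call button in m: 0 up, 0.006 fully down; a spring pushes it back up, 5 N holds it fully down
- call_top (a point): centre of the top face of the call button: a round grey push button 36 mm across, standing proud of a round white housing, 52 mm across and 12 mm high, fixed to the table; the top face is 22 mm above the table when up; it is pressed straight down by 6 mm. This point goes down with the button
- cup_open: the one specimen cup without a cap: clear round plastic cup, 57 mm across the mouth, 50 mm at the foot, 70 mm high, wall 2 mm, empty and light (about 30 g). Origin: centre of its underside, z up
- cup_open_mouth (a point): centre of the open cup's mouth, level with its rim, 70 mm above the table
- cap_large: the loose cap that fits the cups: white screw cap 62 mm across, 14 mm high, lying flat on the table. Origin: centre of its underside
- cap_large_top (a point): centre of the large cap's top face, 14 mm above the table
- cap_small: a loose white cap of a small vial, 34 mm across, 12 mm high, lying flat on the table; it does not fit the cups. Origin: centre of its underside
- cap_small_top (a point): centre of the small cap's top face, 12 mm above the table
- cup_a: a specimen cup with its white cap screwed on: 57 mm across, cap 62 mm across, 76 mm high in all. Origin: centre of its underside
- cup_a_top (a point): centre of the top face of that cup's cap, 76 mm above the table
- cup_b: a specimen cup with its white cap screwed on: 57 mm across, cap 62 mm across, 76 mm high in all. Origin: centre of its underside
- cup_b_top (a point): centre of the top face of that cup's cap, 76 mm above the table
- cup_c: a specimen cup with its white cap screwed on: 57 mm across, cap 62 mm across, 76 mm high in all. Origin: centre of its underside
- cup_c_top (a point): centre of the top face of that cup's cap, 76 mm above the table
- cassette_a: a white flat test cassette, 22 x 70 x 6 mm, long side along its own y, lying on the table. Origin: centre of its underside
- cassette_b: a white flat test cassette, 22 x 70 x 6 mm, long side along its own y, lying on the table. Origin: centre of its underside
- marker: a black marker pen, 13 x 135 x 12 mm, long side along its own y, lying on the table. Origin: centre of its underside
- pump_bottle: a white pump bottle, 68 mm across, 189 mm high with its spout, standing at the right side of the work. Origin: centre of its underside
Not all that is in view belongs to the job. What is shaped like the cap_large but red or yellow is not meant.

How it is judged (in metres and radians):
On the way, in this order (a step that is already met when the one before it is completed fails the run):
1. the call button is pressed fully down (more than 4.5 mm of its 6 mm) (value of joint call above 0.0045 m), for 0.05 s.
2. with the button up again, the fingertips stay for 1.5 s over the open cup's mouth: grasp point (19 mm behind the fingertips) within 25 mm of its centre line and 20 to 75 mm above the rim (horizontal distance between the grasp point and cup_open_mouth below 0.025 m and z of the grasp point in the frame of cup_open_mouth between 0.02 and 0.075 m and value of joint call below 0.002 m), for 1.5 s.
3. the fingertips stay for 1.5 s over the large loose cap: grasp point within 25 mm of its centre line and 20 to 75 mm above its top (horizontal distance between the grasp point and cap_large_top below 0.025 m and z of the grasp point in the frame of cap_large_top between 0.02 and 0.075 m and value of joint call below 0.002 m), for 1.5 s.
At the end, for the whole second after the job is handed in: the button is up (less than 2 mm down), and the cups, caps, cassettes, marker and pump bottle all stand or lie at rest within 10 mm of where they started (distance of each of cup_open, cup_a, cup_b, cup_c, cap_large, cap_small, cassette_a, cassette_b, marker, pump_bottle from where it was at the start of the episode below 0.01 m and value of joint call below 0.002 m and linear speed of each of cup_open, cap_large below 0.02 m/s); the robot touches nothing.
It fails at once if a cup or a cap is touched by the robot (more than 0.3 N) (contact force between any of the fingers, the arm and cup_open above 0.3 N or contact force between any of the fingers, the arm and cup_a above 0.3 N or contact force between any of the fingers, the arm and cup_b above 0.3 N or contact force between any of the fingers, the arm and cup_c above 0.3 N or contact force between any of the fingers, the arm and cap_large above 0.3 N or contact force between any of the fingers, the arm and cap_small above 0.3 N).
It fails at once if a cup, cap, cassette, the marker or the pump bottle is moved, lifted or knocked (more than 10 mm) (distance of any of cup_open, cup_a, cup_b, cup_c, cap_large, cap_small, cassette_a, cassette_b, marker, pump_bottle from where it was at the start of the episode above 0.01 m).
It fails at once if the robot points at a capped cup or at the small cap (grasp point within 15 mm of its centre line and less than 50 mm above its top) ((horizontal distance between the grasp point and cap_small_top below 0.015 m and z of the grasp point in the frame of cap_small_top between -0.02 and 0.05 m) or (horizontal distance between the grasp point and cup_a_top below 0.015 m and z of the grasp point in the frame of cup_a_top between -0.02 and 0.05 m) or (horizontal distance between the grasp point and cup_b_top below 0.015 m and z of the grasp point in the frame of cup_b_top between -0.02 and 0.05 m) or (horizontal distance between the grasp point and cup_c_top below 0.015 m and z of the grasp point in the frame of cup_c_top between -0.02 and 0.05 m)).
It also fails if it takes over 48 s, if anything falls off the work surface, if the arm or the gripper's body presses on something with over 40 N, if the wrist force passes 120 N, or if a joint passes its speed limit or range.

ROBOT

A 6-joint arm with a two-finger parallel gripper is mounted at the origin on the work surface. World frame = base frame: x ahead of the robot, y to its left, z up, the work surface at z = 0. Lengths are in m, angles in degrees, forces in N, time in s.
With the tool pointing down it reaches from about 0.4 to 0.825 m from the base axis. Payload 7 kg.
Tool frame: the origin (TCP) lies between the finger pads; the fingertips stand 22 mm ahead of it and the grasp point (between the pads) lies 3 mm ahead of it; z points along the fingers, y is the direction in which the jaws open and shut (so a half turn about z gives the same grasp; the last joint's range is limited). The gripper opens to 88 mm and grips with 3 to 60 N. Pads are 19 mm wide; open, the fingers measure 130 mm over their backs; the gripper's body (78 mm by 193 mm) begins 47 mm behind the grasp point.
Start: joints at [-55.457, 20.546, 0.682, 0, -70.136, -16.507], TCP at [0.209, -0.642, 0.249] pointing down, gripper open.
Joint ranges: [-176.03, 176.03], [-82.01, 121.73], [-58.28, 71.71], [-173.87, 95.51], [-174.79, -0.11], [-173.66, 173.66]. Speed limits (degrees/s): [136.94, 136.94, 172.46, 180, 180, 180].

INTERFACE

Orientations are given as [roll, pitch, yaw] about the fixed x, y, z axes, in that order (R = Rz(yaw) Ry(pitch) Rx(roll)).
In Python, from plant import telemetry, cams, r gives the robot as it stands.
- The arm moves only by the tool carry_out, never from a script. Its argument "commands" is one flat list of numbers, 5 for each row, row after row: the shift along the world's x, y, z as a fraction of full scale, then the turn about the world's z as a fraction of full scale, then the gripper's target within -1 to 1 (shut at 1, half-way at 0, fully open at -1). In form: [x, y, z, turn, claw, x, y, z, turn, claw, ...]. A call has 1 to 8 rows; each row shifts and turns the commanded pose from where the row before left it; what a row does not reach is not made up. Full scale, the value 1, is 0.04 m for a shift and 4 degrees for a turn. A row lasts 1/10 s, in which the tool goes at most 50 mm and 8.59 degrees, less where a joint would pass 70% of its speed; a pose out of reach is approached as far as the arm can. A call with a number of a shift or a turn outside -1 to 1 is refused whole. A call with a gripper value outside its range is refused whole. The fingers move at their own pace and stop on an object; "grip_force" is the grip in N (left out, the last holds). Time passes only in rows, so rows that do not move let the fingers close. It gives the time, the measured TCP pose, the force and the opening at its end, in the units of the state.
- telemetry.get_state(): the state, without advancing time (a new reading comes with each control period).
- cams.capture(name): name is "scene" or "side" or "wrist"; returns a dict with "frame" (420x560x3 uint8, red, green, blue), "camera_matrix" (3x3 intrinsics, pixels), "k1" (the pictures are not rectified: a ray, as slopes to the right and down, at radius r is drawn at 1 + k1 r^2 times it, then the intrinsics apply), "camera_from_world" (4x4, takes a point from world to camera coordinates); the wrist camera has in their place "mount" (4x4, takes a point from camera to tool coordinates, whose origin is the TCP and whose axes are the flange's). Camera axes: x right, y down, z forward; pixel columns grow to the right and rows downward; lengths in m; the calibration is good to about 2 mm. A picture is of the moment at which its call begins: read the wrist's pose just before it. There is no depth.
- r.close_job(): hands the job in, once; it reports no verdict.
The state is a dict: "time_s": time; "joints": joint angles; "qd": joint speeds; "joint_torque": joint torques, N m; "tcp_pos": TCP position; "eef_rot": TCP orientation; "contact_force": force on the tool from outside, world axes, zero at the start; "moment": the same for the moment, N m; "gripper_width": finger opening in m.
Only numpy, scipy, OpenCV 4.12 (cv2) and the standard library are available. Lean on these libraries where they do the work, as an engineer would, in place of code of your own. Each camera call takes 0.05 s, during which the arm holds its last target. There are 200 camera calls.

## Working session

There is one attempt and no reset: what is moved stays moved. The work goes in short steps, Python scripts to look and compute and a tool call to move; the robot and the scene stay as the last step left them, time stands still between calls to the robot, and variables do not carry over. Pictures are saved under pics/ and viewed, about 8 in all and at most 12, crops included, and the job is handed in when it is done.

Besides the shell and the picture viewer there is one more tool, called after ">>>" by a JSON object that holds its "method" and its "body". carry_out: Moves the arm, as the interface text tells. Shift numbers are shares of 0.04 m and turn numbers shares of 4 degrees, none past 1 either way. Its arguments: {"type":"object","properties":{"commands":{"type":"array"},"grip_force":{"type":"number"}},"required":["commands"]}

```bash
mkdir -p pics; cat > h.py <<'E'
import numpy as np,cv2,pickle
from plant import telemetry,cams,r
def ray(c,u,v):
    K=c["camera_matrix"];d=np.array([(u-K[0,2])/K[0,0],(v-K[1,2])/K[1,1]]);p=d.copy()
    for _ in range(30): p=d/(1+c["k1"]*(p@p))
    T=np.linalg.inv(c["camera_from_world"]);return T[:3,3],T[:3,:3]@np.array([p[0],p[1],1])
def onz(c,u,v,z):
    o,d=ray(c,u,v);return o+d*(z-o[2])/d[2]
def proj(c,P):
    q=c["camera_from_world"]@np.append(P,1);s=q[:2]/q[2];s=s*(1+c["k1"]*(s@s));K=c["camera_matrix"]
    return [K[0,0]*s[0]+K[0,2],K[1,1]*s[1]+K[1,2]]
E
python3 - <<'E'
from h import *
for n in("scene","side"):
    c=cams.capture(n);pickle.dump(c,open(n+".pkl","wb"));cv2.imwrite(f"pics/{n}0.png",c["frame"][:,:,::-1])
    print(n,np.linalg.inv(c["camera_from_world"])[:3,3],c["k1"])
print(telemetry.get_state())
E
```

```text
scene [ 1.47070107 -0.04605792  0.90339208] 0.025077635336831137
side [0.00265128 0.49691437 0.6187519 ] -0.06284086324850882
{'time_s': 0.1, 'joints': array([-5.54578058e+01,  2.05869520e+01,  6.39268524e-01, -1.67992814e-02,
       -7.01357406e+01, -1.65068162e+01]), 'qd': array([-0.00910866, -0.09763752,  0.03310666,  0.01560155, -0.01021908,
       -0.02913157]), 'joint_torque': array([-9.51499460e-04, -5.84161341e+01,  2.93752170e+01,  7.01552957e+00,
        1.01619391e-02, -6.67750646e-05]), 'tcp_pos': array([ 0.20883084, -0.64146258,  0.24772544]), 'eef_rot': array([ 1.79915527e+02, -8.56289127e-03, -1.61970335e+02]), 'contact_force': array([-0.04420535, -0.55603444,  0.3269335 ]), 'moment': array([1.92033242e-02, 5.99407989e-02, 4.55061638e-05]), 'gripper_width': 0.08763635080563112}
```

View pics/scene0.png

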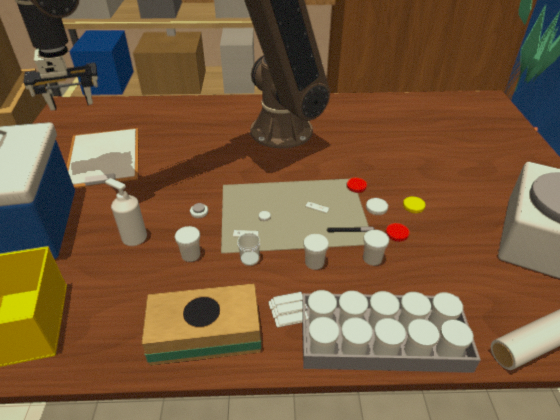

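View pics/side0.png

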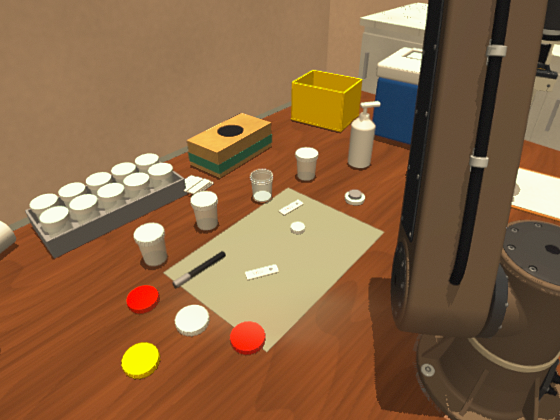

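The candidates in the scene view are:

| Thing | Scene px |
|---|---|
| Call button | (199,209) |
| Cups in the row | (188,243), (249,248), (316,250), (375,246) |
| Flat caps | white large (377,206), white small (264,215), red (357,185) and (398,232), yellow (414,204) |

The open cup is the one at (249,248), because it is see-through with no white lid. The cap meant is the large white one at (377,206). Next I'll measure these and confirm them in an enlarged crop.

```bash
python3 - <<'E'
from h import *
S=pickle.load(open("scene.pkl","rb"));D=pickle.load(open("side.pkl","rb"))
G={"btn":(.022,.018,(199,208),(355,195)),"open":(.070,.0285,(249,242),(262,178)),"large":(.014,.031,(377,205),(192,318)),
"small":(.012,.017,(264,215),(298,227)),"cupL":(.076,.031,(188,236),(307,154)),"cupM":(.076,.031,(316,243),(205,199)),"cupR":(.076,.031,(375,239),(150,233))}
ims=[c["frame"][:,:,::-1].copy() for c in(S,D)]
def white(c,seed,z,R):
    # centroid of the bright unsaturated blob inside the projected disc, 1.4 times enlarged
    P=onz(c,*seed,z);a=np.linspace(0,6.28,40)
    poly=np.array([proj(c,P+1.4*R*np.array([np.cos(t),np.sin(t),0])) for t in a]).astype(np.int32)
    hsv=cv2.cvtColor(c["frame"],cv2.COLOR_RGB2HSV);m=np.zeros(hsv.shape[:2],np.uint8);cv2.fillPoly(m,[poly],255)
    m&=((hsv[:,:,1]<60)&(hsv[:,:,2]>150)).astype(np.uint8)*255
    x,y,w,h=cv2.boundingRect(m);return (x+w/2-.5,y+h/2-.5)
for k,(z,R,s,d) in G.items():
    if k in("large","small"): s=white(S,s,z,R);d=white(D,d,z,R)
    A=onz(S,*s,z);B=onz(D,*d,z);print(k,s,d,A[:2].round(3),B[:2].round(3))
    for c,im,P in((S,ims[0],A),(D,ims[1],B)):
        im[:]=im
    G[k]=(z,R,A,B)
out=[]
for i,(c,(x,y,w,h)) in enumerate(((S,(170,165,260,110)),(D,(110,130,270,230)))):
    f=3 
    im=cv2.resize(ims[i][y:y+h,x:x+w],None,fx=f,fy=f,interpolation=cv2.INTER_CUBIC)
    for k,(z,R,A,B) in G.items():
        P=(A+B)/2
        p=np.array([proj(c,P+R*np.array([np.cos(t),np.sin(t),0])) for t in np.linspace(0,6.28,60)])
        cv2.polylines(im,[((p-[x,y]+.5)*f).astype(np.int32)],True,(0,255,0),1)
    cv2.imwrite(f"pics/crop{i}.png",im if i==0 else cv2.resize(im,None,fx=.85,fy=.85))
E
```

```text
btn (199, 208) (355, 195) [ 0.456 -0.253] [ 0.442 -0.25 ]
open (249, 242) (262, 178) [ 0.649 -0.1  ] [ 0.624 -0.094]
large (376.5, 205.0) (191.5, 318.5) [0.45  0.275] [0.444 0.273]
small (264.5, 214.5) (297.0, 225.5) [ 0.48  -0.061] [ 0.479 -0.065]
cupL (188, 236) (307, 154) [ 0.628 -0.257] [ 0.612 -0.257]
cupM (316, 243) (205, 199) [0.663 0.071] [0.652 0.066]
cupR (375, 239) (150, 233) [0.653 0.223] [0.641 0.222]
```

View pics/crop0.png

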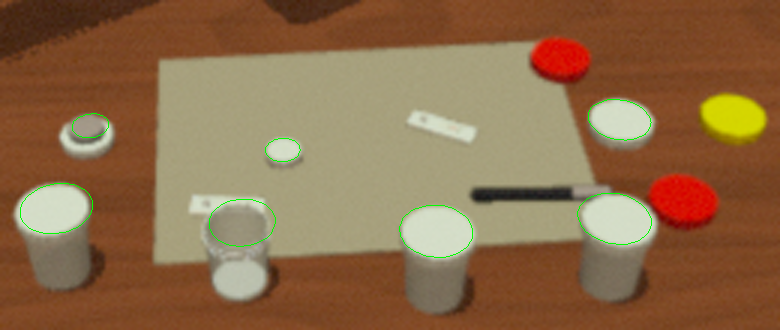

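View pics/crop1.png

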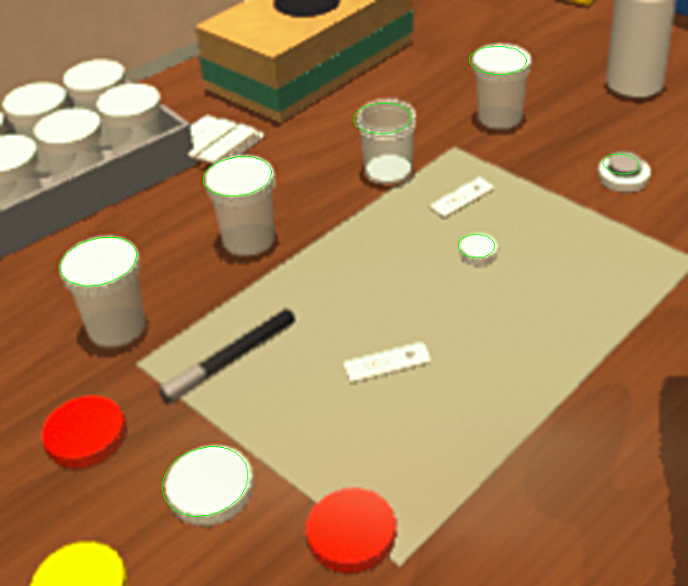

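The picture confirms the identities: the open cup is the second from the pump-bottle side, and the large white cap sits between the red and yellow ones. From both views, the button is at about (0.449,-0.252), the mouth at (0.637,-0.099) and the large cap at (0.447,0.274). I'll move above the button with the fingers shut.

>>> {"method": "carry_out", "body": {"commands": [0,0.5,0,0,1,0,1,0,0,1,0,1,0,0,1,0,1,0,0,1,0,1,0,0,1,0,1,0,0,1,0,0.5,0,0,1,0.5,0.3,0,0,1]}}

```text
time_s: 0.9
tcp_pos: [0.2275, -0.3878, 0.2488]
eef_rot: [-180.0, 0.0, -162.0]
contact_force: [1.1, -0.6, 0.2]
gripper_width: 0.0291
```

>>> {"method": "carry_out", "body": {"commands": [1,0.65,0,0,1,1,0.65,0,0,1,1,0.65,0,0,1,1,0.6,0,0,1,1,0.6,0,0,1,0.5,0.3,-0.6,0,1,0,0,-1,0,1,0,0,-1,0,1]}}

```text
time_s: 1.7
tcp_pos: [0.4498, -0.251, 0.1434]
eef_rot: [-180.0, 0.1, -161.9]
contact_force: [0.1, -0.0, -0.7]
gripper_width: 0.0001
```

>>> {"method": "carry_out", "body": {"commands": [0,0,-0.6,0,1,0,0,0,0,1,0,0,0,0,1,0,0,0,0,1]}}

```text
time_s: 2.1
tcp_pos: [0.4501, -0.2522, 0.1222]
eef_rot: [-179.9, 0.1, -162.0]
contact_force: [0.0, -0.2, -0.2]
gripper_width: 0.0006
```

I'll take a closer look before pressing, with wrist and scene crops side by side.

```bash
python3 - <<'E'
from h import *
from scipy.spatial.transform import Rotation as Ro
st=telemetry.get_state();w=cams.capture("wrist");s=cams.capture("scene")
T=np.eye(4);T[:3,:3]=Ro.from_euler("xyz",st["eef_rot"],degrees=True).as_matrix();T[:3,3]=st["tcp_pos"]
w["camera_from_world"]=np.linalg.inv(T@w["mount"]);pickle.dump(w,open("w1.pkl","wb"))
print(st["tcp_pos"],w["k1"])
im=w["frame"][:,:,::-1].copy()
for P,R in(((.450,-.252,.022),.018),((.450,-.252,.012),.026)):
    p=np.array([proj(w,np.array(P)+R*np.array([np.cos(t),np.sin(t),0])) for t in np.linspace(0,6.28,60)])
    cv2.polylines(im,[p.astype(np.int32)],True,(0,255,0),1)
sc=cv2.resize(s["frame"][110:250,150:230,::-1],(240,420))
cv2.imwrite("pics/w1.png",np.hstack([im,sc]))
E
```

```text
[ 0.45005837 -0.25216594  0.12219501] 0.017098749574304906
```

View pics/w1.png

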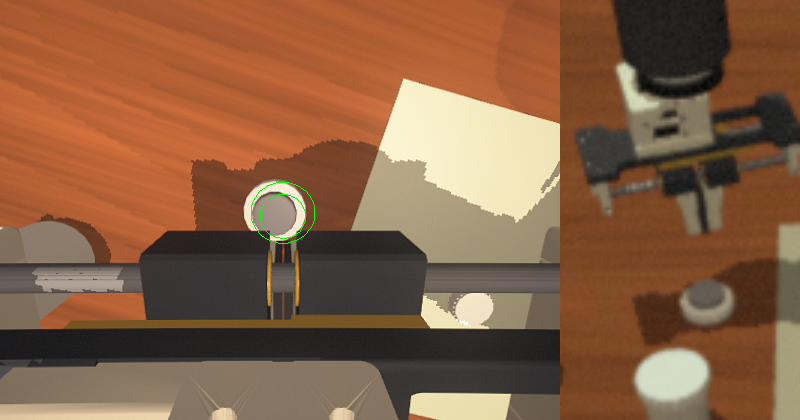

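The wrist view shows the button at about (274,213), 7–8 px left of the prediction. I'll convert that to a position.

```bash
python3 - <<'E'
from h import *
w=pickle.load(open("w1.pkl","rb"))
print(onz(w,274,214,.022),onz(w,275,211,.012),onz(w,474,308,.012))
E
```

```text
[ 0.44998162 -0.25944349  0.022     ] [ 0.45003178 -0.25888071  0.012     ] [ 0.47990368 -0.06521606  0.012     ]
```

>>> {"method": "carry_out", "body": {"commands": [0,-0.12,-0.5,0,1,0,0,-0.5,0,1,0,0,-0.5,0,1,0,0,-0.3,0,1,0,0,-0.2,0,1,0,0,-0.15,0,1,0,0,0,0,1,0,0,0,0,1]}}

```text
time_s: 3.0
tcp_pos: [0.4492, -0.2567, 0.0378]
eef_rot: [-179.9, 0.0, -161.9]
contact_force: [-10.5, 6.9, 32.9]
gripper_width: 0.0006
```

The button is bottomed out, with tips at 15.8 mm. Next I'll lift off and travel high to the open cup.

>>> {"method": "carry_out", "body": {"commands": [0,0,0.5,0,1,0,0,1,0,0,1,0,0,1,0,0,1,0,1,0,0,1,0,1,0,0,0.5,0,1,0,0.5,0,0,1,0.3,0.5,0,0,1]}}

```text
invalid input
```

>>> {"method": "carry_out", "body": {"commands": [0,0,0.5,0,1,0,0,1,0,1,0,0,1,0,1,0,0,1,0,1,0,0,1,0,1,0,0,0.5,0,1,0,0.5,0,0,1,0.3,0.5,0,0,1]}}

```text
time_s: 3.8
tcp_pos: [0.4607, -0.2165, 0.2366]
eef_rot: [-179.9, 0.2, -162.1]
contact_force: [0.7, -0.2, -0.9]
gripper_width: 0.0004
```

>>> {"method": "carry_out", "body": {"commands": [0.7,0.5,0,0,1,0.8,0.5,0,0,1,0.8,0.5,0,0,1,0.8,0.5,0,0,1,0.8,0.5,0,0,1,0.5,0.4,0,0,1,0,0,0,0,1,0,0,0,0,1]}}

```text
time_s: 4.6
tcp_pos: [0.6371, -0.1002, 0.2346]
eef_rot: [-180.0, -0.0, -161.9]
contact_force: [-0.1, 0.7, 0.1]
gripper_width: 0.0006
```

```bash
python3 - <<'E'
from h import *
from scipy.spatial.transform import Rotation as Ro
st=telemetry.get_state();w=cams.capture("wrist");s=cams.capture("scene")
T=np.eye(4);T[:3,:3]=Ro.from_euler("xyz",st["eef_rot"],degrees=True).as_matrix();T[:3,3]=st["tcp_pos"]
w["camera_from_world"]=np.linalg.inv(T@w["mount"]);pickle.dump(w,open("w2.pkl","wb"))
print(st["time_s"],st["tcp_pos"],st["contact_force"])
im=w["frame"][:,:,::-1].copy()
for P,R in(((.637,-.099,.07),.0285),):
    p=np.array([proj(w,np.array(P)+R*np.array([np.cos(t),np.sin(t),0])) for t in np.linspace(0,6.28,60)])
    print(p.mean(0));cv2.polylines(im,[p.astype(np.int32)],True,(0,255,0),1)
sc=cv2.resize(s["frame"][130:270,180:260,::-1],(240,420))
cv2.imwrite("pics/w2.png",np.hstack([im,sc]))
E
```

```text
4.6 [ 0.63711443 -0.100231    0.23463404] [-0.12944214  0.74355688  0.10658896]
[283.7676962  199.59869631]
```

View pics/w2.png

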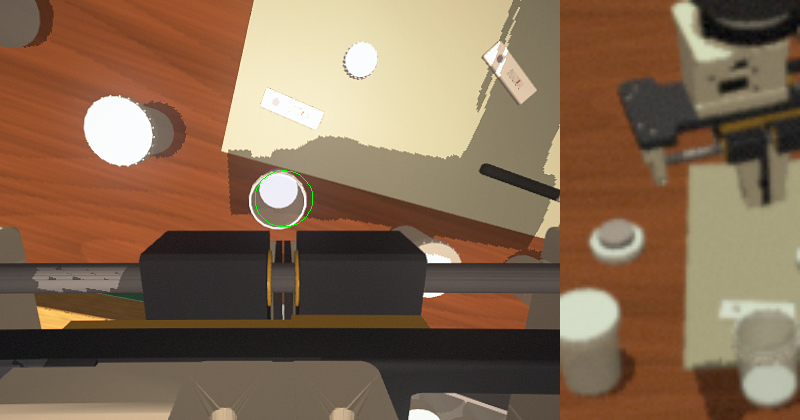

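The button has come up again. The mouth appears at (278,200), 6 px left of the prediction, so I'll shift 3–4 mm in −y, descend to put the tips about 26 mm above the rim, and hold.

>>> {"method": "carry_out", "body": {"commands": [0,-0.1,-0.6,0,1,0,0,-0.8,0,1,0,0,-0.7,0,1,0,0,-0.5,0,1,0,0,-0.3,0,1,0,0,0,0,1,0,0,0,0,1,0,0,0,0,1]}}

```text
time_s: 5.5
tcp_pos: [0.6377, -0.1047, 0.1201]
eef_rot: [-180.0, 0.1, -162.0]
contact_force: [-0.9, -0.5, -1.2]
gripper_width: 0.0005
```

>>> {"method": "carry_out", "body": {"commands": [0,0,0,0,1,0,0,0,0,1,0,0,0,0,1,0,0,0,0,1,0,0,0,0,1,0,0,0,0,1,0,0,0,0,1,0,0,0,0,1]}}

```text
time_s: 6.3
tcp_pos: [0.637, -0.1046, 0.1185]
eef_rot: [180.0, -0.0, -162.0]
contact_force: [0.5, 0.2, 0.8]
gripper_width: 0.0005
```

>>> {"method": "carry_out", "body": {"commands": [0,0,0,0,1,0,0,0,0,1,0,0,0,0,1,0,0,0,0,1,0,0,0,0,1,0,0,0,0,1,0,0,0,0,1,0,0,0,0,1]}}

```text
time_s: 7.1
tcp_pos: [0.6369, -0.1046, 0.1185]
eef_rot: [180.0, -0.0, -162.0]
contact_force: [-0.0, -1.0, -0.1]
gripper_width: 0.0002
```

```bash
python3 - <<'E'
from h import *
a=[cams.capture(n)["frame"][:,:,::-1] for n in("scene","side")]
cv2.imwrite("pics/p2.png",np.hstack([cv2.resize(a[0][130:270,170:300],(390,420)),cv2.resize(a[1][80:220,200:330],(390,420))]))
E
```

```text
(no output)
```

View pics/p2.png

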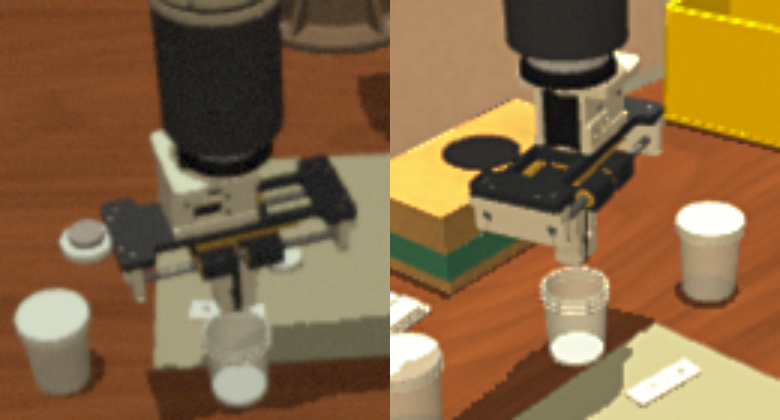

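The tips hang above the middle of the mouth in both views. I'll hold a little longer, then lift and go to the large white cap.

>>> {"method": "carry_out", "body": {"commands": [0,0,0,0,1,0,0,0,0,1,0,0,0,0,1,0,0,0,0,1,0,0,0.6,0,1,0,0,0.9,0,1,0,0,0.9,0,1,0,0,0.6,0,1]}}

```text
time_s: 8.0
tcp_pos: [0.6377, -0.1047, 0.2415]
eef_rot: [-179.9, 0.2, -161.9]
contact_force: [0.3, 0.7, 0.0]
gripper_width: 0.0004
```

>>> {"method": "carry_out", "body": {"commands": [-0.25,0.5,0,0,1,-0.45,0.9,0,0,1,-0.45,0.9,0,0,1,-0.45,0.9,0,0,1,-0.45,0.9,0,0,1,-0.45,0.9,0,0,1,-0.45,0.9,0,0,1,-0.45,0.9,0,0,1]}}

```text
time_s: 8.8
tcp_pos: [0.5, 0.1687, 0.2388]
eef_rot: [180.0, 0.0, -162.0]
contact_force: [0.8, -0.1, 0.0]
gripper_width: 0.0004
```

>>> {"method": "carry_out", "body": {"commands": [-0.45,0.9,0,0,1,-0.45,0.9,0,0,1,-0.45,0.8,0,0,1,0,0,0,0,1,0,0,0,0,1,0,0,0,0,1]}}

```text
time_s: 9.4
tcp_pos: [0.4471, 0.271, 0.2386]
eef_rot: [-180.0, -0.0, -162.0]
contact_force: [0.3, -0.1, 0.1]
gripper_width: 0.0
```

```bash
python3 - <<'E'
from h import *
from scipy.spatial.transform import Rotation as Ro
st=telemetry.get_state();w=cams.capture("wrist")
T=np.eye(4);T[:3,:3]=Ro.from_euler("xyz",st["eef_rot"],degrees=True).as_matrix();T[:3,3]=st["tcp_pos"]
w["camera_from_world"]=np.linalg.inv(T@w["mount"])
print(st["time_s"],st["tcp_pos"])
hsv=cv2.cvtColor(w["frame"],cv2.COLOR_RGB2HSV);m=((hsv[:,:,1]<60)&(hsv[:,:,2]>170)).astype(np.uint8)
m[:,:]*=1;m[228:]=0
n,l,s,c=cv2.connectedComponentsWithStats(m)
for i in range(1,n):
    if s[i,4]>150: print(s[i],c[i].round(),onz(w,s[i,0]+s[i,2]/2-.5,s[i,1]+s[i,3]/2-.5,.014).round(3))
im=w["frame"][:,:,::-1].copy()
p=np.array([proj(w,np.array((.447,.273,.014))+.031*np.array([np.cos(t),np.sin(t),0])) for t in np.linspace(0,6.28,60)])
cv2.polylines(im,[p.astype(np.int32)],True,(0,255,0),1);cv2.imwrite("pics/w3.png",im)
E
```

```text
9.4 [0.44708146 0.27095042 0.23856158]
[  106    14   175   214 21667] [190. 117.] [0.406 0.153 0.014]
[ 259  164   50   50 1992] [283. 188.] [0.447 0.272 0.014]
```

View pics/w3.png

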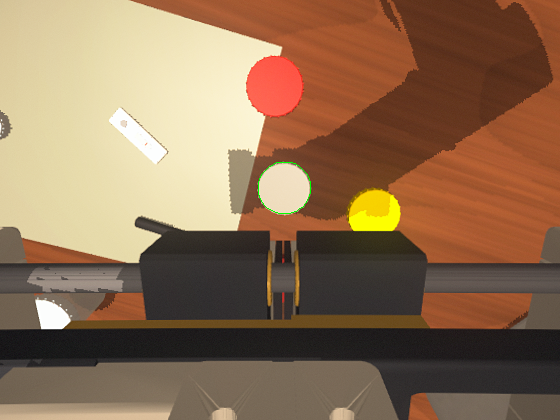

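The white cap at (284,188) matches the prediction (0.447,0.272), so I'll descend and hold.

>>> {"method": "carry_out", "body": {"commands": [0,0,-0.6,0,1,0,0,-0.9,0,1,0,0,-0.9,0,1,0,0,-0.9,0,1,0,0,-0.7,0,1,0,0,-0.4,0,1,0,0,0,0,1,0,0,0,0,1]}}

```text
time_s: 10.25
tcp_pos: [0.4476, 0.2709, 0.0629]
eef_rot: [-180.0, -0.0, -162.0]
contact_force: [-0.7, 0.1, -0.0]
gripper_width: 0.0002
```

>>> {"method": "carry_out", "body": {"commands": [0,0,0,0,1,0,0,0,0,1,0,0,0,0,1,0,0,0,0,1,0,0,0,0,1,0,0,0,0,1,0,0,0,0,1,0,0,0,0,1]}}

```text
time_s: 11.05
tcp_pos: [0.4469, 0.2714, 0.0625]
eef_rot: [-180.0, -0.0, -162.0]
contact_force: [0.3, -0.1, -0.1]
gripper_width: 0.0003
```

>>> {"method": "carry_out", "body": {"commands": [0,0,0,0,1,0,0,0,0,1,0,0,0,0,1,0,0,0,0,1,0,0,0,0,1,0,0,0,0,1,0,0,0,0,1,0,0,0,0,1]}}

```text
time_s: 11.85
tcp_pos: [0.447, 0.2714, 0.0626]
eef_rot: [-180.0, -0.0, -162.0]
contact_force: [0.9, 0.4, 0.7]
gripper_width: 0.0007
```

>>> {"method": "carry_out", "body": {"commands": [0,0,0,0,1,0,0,0,0,1,0,0,0,0,1,0,0,0,0,1,0,0,0,0,1,0,0,0,0,1,0,0,0,0,1,0,0,0,0,1]}}

```text
time_s: 12.65
tcp_pos: [0.447, 0.2714, 0.0626]
eef_rot: [180.0, 0.0, -162.0]
contact_force: [0.1, -0.2, -0.3]
gripper_width: 0.0002
```

>>> {"method": "carry_out", "body": {"commands": [0,0,0.5,0,1,0,0,0.9,0,1,0,0,0.9,0,1,0,0,0.9,0,1,0,0,0.5,0,1,0,0,0,0,1,0,0,0,0,1,0,0,0,0,1]}}

```text
time_s: 13.45
tcp_pos: [0.4465, 0.2709, 0.2095]
eef_rot: [-180.0, -0.1, -162.0]
contact_force: [-0.0, -0.9, 0.2]
gripper_width: 0.0008
```

```bash
python3 - <<'E'
from h import *
o=[];
for n in("scene","side"):
    f=cams.capture(n)["frame"];d=cv2.absdiff(f,pickle.load(open(n+".pkl","rb"))["frame"]).max(2);o.append(f[:,:,::-1])
print(telemetry.get_state()["contact_force"])
cv2.imwrite("pics/end.png",cv2.resize(np.hstack(o),(800,300)))
E
```

```text
[-0.45421083  0.65774713 -0.41521177]
```

View pics/end.png

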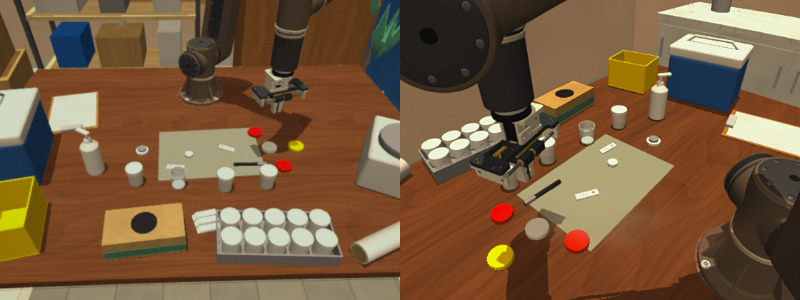

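The arm is clear and everything looks to be in its starting place, so I'll hand in.

```bash
python3 -c "
from plant import r
print(r.close_job())"
```

```text
the job is handed in; nothing more can be done
None
```

The job is done and handed in at about 13.5 s of the 48 s allowed; the hand-in gives no verdict.

- **Call button:** I pressed it until it bottomed out, with the fingertips at about 16 mm and a push of about 33 N. The next picture showed it up again.
- **Open cup:** I held the fingertips about 26 mm above the middle of its mouth for about 2.3 s. Both outside cameras showed them over the mouth.
- **Large white cap:** I held the fingertips about 27 mm above it for about 2.5 s. The wrist camera put the cap at (0.447, 0.272), within 1 mm of where the tool was.

**Last checks:** the force readings during both holds and at the end were only sensor noise (about 1 N or less). By eye, the final pictures show nothing moved and the arm clear of everything.

**Disagreements:** the wrist camera put the button and the cup mouth 6–7 mm to one side of where the outside cameras did. The two outside cameras also differed by about 25 mm in x on the cup mouth and 14 mm on the button, because I picked those pixels by hand. I averaged them and shifted part of the way towards the wrist reading.

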